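# Open the chuck of a dental-mill setting station and hold it open

### The job

Lever the clear hood of the setting station up with the blade tool under its front lip, not with the gripper, swing it right open so that it stays up, and lay the tool back down on the bench. Then turn the knurled collar under the hood until its hidden keyways drop over the pins, push it fully home against its spring and finish there, still gripping it and holding it pushed home. Leave the jar, the blank and the bur stand where they are.

Things in the scene. Friction and masses are not known exactly. Their poses are not given: they have to be found in the camera images.
- station: Fixed white box 200 x 176 mm, 55 mm high; its flat top is the deck. Origin on the bench, on the vertical axis of chuck and collar; x points to the rear (to the hinge), z up. The front face is 98 mm in front of the origin (-x). The shut hood on it is 154 x 144 mm, 70 mm high, with 3 mm clear walls that reach down to the deck.
- cover (a joint): Hinge of the clear hood, rad: 0 shut, grows as the front rises, stop at 1.9. Stiff hinge: it stays at any angle; lifting at the lip takes about 2 N. At 1.5 or more it clears the collar entirely; it counts as open above 1.3.
- cover_hinge (a point): A point on the hood's hinge axis (parallel to the station's y), 82 mm behind the station's origin and 60 mm above the bench; it does not move along with the opening.
- cover_lip (a point): Middle of the underside of the hood's grey front lip; moves with the hood. Shut, it lies 85 mm in front of the station's origin, 167 mm in front of the hinge and 64.5 mm above the bench: a 9.5 mm gap over the deck for the blade. The lip is 80 mm wide (y), 4 mm thick and sticks out 20 mm from the front wall; this point is 10 mm from its edge and 10 mm from the wall.
- tool: Loose blade tool, 90 g, lying on the bench to one side of the station, left or right. Black handle 80 mm long, 20 mm wide, 22 mm high; flat steel blade 14 mm wide, 3 mm thick at mid-height of the handle (11 mm above its underside), level as it lies. Origin under the middle of the handle; x points along the blade, z up.
- tool_tip (a point): Middle of the end of the tool's blade, 100 mm ahead of the tool's origin and 11 mm above its underside. The bare blade is the last 54 mm.
- collar: Loose knurled steel collar under the hood: a cap 56 mm across, 28 mm high, closed on top, 180 g. Origin at the centre of its underside, z up. It sits on a post with 1.5 mm play, at first resting on three pins. The pins and the three blind keyways in its underside (120 degrees apart) are hidden: nothing seen, nor its yaw, tells how far to turn.
- collar_top (a point): Centre of the collar's top: 111 mm above the bench at the start. To key it, turn the collar 0.3 to 1.8 rad, either way round, under a light push (a few N); it can fall in over a range of about 0.25 rad, dropping first 4 mm onto a spring ring.
- collar_home (a point): Fixed point on the station's axis, 71 mm above the bench: where the collar's origin is when fully home on a hard shoulder, 12 mm below its start (top then 99 mm). The last 8 mm go against a spring of 2 to 9 N; let go, it springs back. Below it the chuck's base is 62 mm across, its top 67 mm above the bench; the deck is at 55 mm.
- jar: Bystander: closed jar, 52 mm across, 65 mm high, on the other side from the tool. Origin under its centre.
- blank: Bystander: ceramic blank 32 x 18 x 18 mm with a short steel stem, lying on the bench at left of the station. Origin under the stem end of the block.
- bur_stand: Bystander: aluminium block 50 x 80 x 25 mm with upright burs 30 mm tall, right of the station. Origin under its centre.
Mind the look-alikes: they are no part of the job. Of the things shaped like the tool, the black one is meant.

How it is judged:
On the way, in this order (a step that is already met when the one before it is completed fails the run):
1. the blade tool carries the hood at more than 0.3 rad (value of joint cover between 0.3 and 1.2 rad and contact force between tool and cover above 0.2 N).
2. the hood is open beyond 1.3 rad (value of joint cover above 1.3 rad), for 0.2 s.
3. the tool lies on the bench, released (height (world z) of tool below 0.03 m and contact force between tool and the arm below 0.1 N and linear speed of tool below 0.03 m/s), for 0.2 s.
4. the collar has dropped over the pins and is pushed home (z of collar in the frame of station below 0.0735 m), for 0.2 s.
At the end, for the whole second after the job is handed in: The collar is over its pins and held fully home by the gripper (underside within 2.5 mm of its lowest place, upright, at rest, fingers touching it), the hood stands open beyond 1.3 rad and the tool lies released on the bench (all of step 3 and z of collar in the frame of station below 0.0735 m and horizontal distance between collar and station below 0.004 m and angle between collar's own z axis and vertical below 0.12 rad and contact force between the fingers and collar above 2 N and contact force between tool and collar below 0.1 N and linear speed of collar below 0.02 m/s and value of joint cover above 1.3 rad); the arm keeps its last pose, push and grip.
It fails at once if the gripper lifts the hood itself (value of joint cover between 0.05 and 1.2 rad and contact force between the fingers and cover above 1.5 N).
It fails at once if the jar is disturbed (distance of jar from where it was at the start of the episode above 0.02 m).
It fails at once if the blank is disturbed (distance of blank from where it was at the start of the episode above 0.02 m).
It fails at once if the bur stand is disturbed (distance of bur_stand from where it was at the start of the episode above 0.02 m).
It also fails if it takes over 72 s, if anything falls off the work surface, if the arm or the gripper's body presses on something with over 40 N, if the wrist force passes 120 N, or if a joint passes its speed limit or range.

### The arm

A 6-joint arm with a two-finger parallel gripper is mounted at the origin on the work surface. World frame = base frame: x ahead of the robot, y to its left, z up, the work surface at z = 0. Lengths are in m, angles in rad, forces in N, time in s.
With the tool pointing down it reaches from about 0.35 to 0.85 m from the base axis. Payload 8.1 kg.
Tool frame: the origin (TCP) lies midway between the tips of the shut fingers; the grasp point (between the pads) lies 19 mm behind it; z points along the fingers, y is the direction in which the jaws open and shut (so a half turn about z gives the same grasp; the last joint's range is limited). The gripper opens to 93 mm and grips with 3 to 60 N. Pads are 15 mm wide; open, the fingers measure 128 mm over their backs; the gripper's body (75 mm by 188 mm) begins 65 mm behind the grasp point.
Start: joints at [-1.323, 0.13, 1.488, -0, 1.523, -0.085], TCP at [0.196, -0.567, 0.219] pointing down, gripper open.
Joint ranges: [-2.96, 2.96], [-0.89, 2.26], [0.02, 2.5], [-1.34, 4.48], [0, 2.73], [-2.66, 2.66]. Speed limits (rad/s): [2.39, 2.39, 2.79, 3.14, 3.14, 3.14].

### API

Orientations are given as a rotation vector (axis times angle).
In Python, from plant import robot gives the robot as it stands. The module is installed in compiled form; this text tells all that it offers.
- The arm moves only by the shell command python3 -m pendant 'ROWS' [FORCE]. ROWS is JSON, a list of rows, each an object with "translation": the shift along the tool's x, y, z in mm, a list of three; "twist": the turn, a rotation vector about the tool's x, y, z in rad, a list of three; "grip": the opening, from -1 (shut) to 1 (fully open). A call has exactly 10 rows; each row shifts and turns the pose as measured when the row begins, along the tool's axes as they then stand; what a row does not reach is not made up. A row lasts 1/10 s, in which the tool goes at most 50 mm and 8.59 degrees, less where a joint would pass 70% of its speed; a pose out of reach is approached as far as the arm can. A call is refused whole if a number of a shift passes 50 or a number of a turn 0.15, either way. A call with a gripper value outside its range is refused whole. The fingers move at their own pace and stop on an object; FORCE is the grip in N (left out, the last holds). Time passes only in rows, so rows that do not move let the fingers close, or fill a call up. It gives the time, the measured TCP pose, the force and the opening at its end, in the units of the state.
- robot.read_state(): the state, without advancing time (a new reading comes with each control period).
- robot.read_camera(name): name is "scene" or "top" or "wrist"; returns (picture, depth): 420x560x3 uint8, red, green, blue; 420x560 float32, m along the optical axis (not along the pixel's ray), 0 where there is no reading.
- robot.camera_info(name): a dict with "vertical_fov" (degrees; the focal length in pixels is half the picture's height over the tangent of half this angle, whatever the lens; pixels are square), "cx", "cy" (the principal point, pixels), "D" ([k1, k2, p1, p2, k3] as OpenCV has them; the pictures are not rectified), "cam_to_world" (4x4, takes a point from camera to world coordinates). Camera axes: x right, y up, looking along -z (the intrinsics and any distortion apply to the point x, -y, -z); pixel columns grow to the right and rows downward; lengths in m; the calibration is good to about 2 mm. A picture is of the moment at which its call begins: read the wrist's pose just before it. camera_info takes no time and is no camera call; for the wrist camera it gives the pose at the moment of the call.
- robot.close_job(): hands the job in, once; it reports no verdict.
The state is a dict: "t": time; "q": joint angles; "dq": joint speeds; "joint_torque": joint torques, N m; "tool_pos": TCP position; "orientation": TCP orientation; "force": force on the tool from outside, world axes, zero at the start; "wrist_torque": the same for the moment, N m; "opening": finger opening in m.
Only numpy, scipy, OpenCV 4.12 (cv2) and the standard library are available. Lean on these libraries where they do the work, as an engineer would, in place of code of your own. Each camera call takes 0.05 s, during which the arm holds its last target. There are 200 camera calls.

## Working session

There is one attempt and no reset: what is moved stays moved. The work goes in short steps, Python scripts to look and compute and a shell command to move; the robot and the scene stay as the last step left them, time stands still between calls to the robot, and variables do not carry over. Pictures are saved under pics/ and viewed, about 8 in all and at most 12, crops included, and the job is handed in when it is done.

```bash
mkdir -p pics; cat > h.py <<'E'
import numpy as np, cv2
from scipy.spatial.transform import Rotation as R
from plant import robot
def shot(n,f):
    info=robot.camera_info(n); im,d=robot.read_camera(n)
    np.savez('pics/'+f+'.npz',im=im,d=d,**{k:np.array(v) for k,v in info.items()})
    cv2.imwrite('pics/'+f+'.png',im[:,:,::-1]); return im,d,info
def load(f):
    z=np.load('pics/'+f+'.npz'); return z['im'],z['d'],z
def K(i,h=420):
    f=h/2/np.tan(np.radians(float(i['vertical_fov']))/2)
    return np.array([[f,0,float(i['cx'])],[0,f,float(i['cy'])],[0,0,1]])
def ray(i,uv):
    p=cv2.undistortPoints(np.array(uv,float).reshape(-1,1,2),K(i),np.array(i['D'],float))[:,0]
    return np.c_[p[:,0],-p[:,1],-np.ones(len(p))]
def w(i,uv,depth):
    r=ray(i,uv)*np.array(depth,float).reshape(-1,1); T=np.array(i['cam_to_world']); return r@T[:3,:3].T+T[:3,3]
def atz(i,uv,z):
    T=np.array(i['cam_to_world']); r=ray(i,uv)@T[:3,:3].T; s=(z-T[2,3])/r[:,2]; return T[:3,3]+r*s[:,None]
def px(i,P):
    T=np.linalg.inv(np.array(i['cam_to_world'])); c=np.atleast_2d(P)@T[:3,:3].T+T[:3,3]; c=c*[1,-1,-1]
    return cv2.projectPoints(c,np.zeros(3),np.zeros(3),K(i),np.array(i['D'],float))[0][:,0]
def st():
    s=robot.read_state(); print('t',s['t'],'pos',np.round(s['tool_pos'],4),'rv',np.round(s['orientation'],3),'F',np.round(s['force'],1),'op',round(s['opening'],4)); print(np.round(R.from_rotvec(s['orientation']).as_matrix(),3)); return s
E
python3 - <<'E'
from h import *
st()
a=shot('top','top0');b=shot('scene','sc0')
cv2.imwrite('pics/both.png',cv2.resize(np.hstack([a[0],b[0]])[:,:,::-1],(800,300)))
for n in (a,b): print({k:np.round(v,3).tolist() for k,v in n[2].items()})
E
```

```text
t 0.0 pos [ 0.1959 -0.5665  0.2176] rv [-3.096 -0.52   0.   ] F [-0.5 -0.4  0.2] op 0.0927
[[ 0.945  0.327 -0.   ]
 [ 0.327 -0.945  0.002]
 [ 0.    -0.002 -1.   ]]
{'vertical_fov': 45.446, 'cx': 277.953, 'cy': 207.995, 'D': [-0.039, 0.0, 0.0, 0.0, 0.0], 'cam_to_world': [[-0.009, 0.987, -0.159, 0.332], [-1.0, -0.007, 0.015, 0.089], [0.014, 0.159, 0.987, 1.261], [0.0, 0.0, 0.0, 1.0]]}
{'vertical_fov': 57.418, 'cx': 283.249, 'cy': 210.811, 'D': [0.013, 0.0, 0.0, 0.0, 0.0], 'cam_to_world': [[-0.43, -0.582, 0.69, 1.228], [0.903, -0.288, 0.32, 0.379], [0.012, 0.76, 0.649, 0.727], [0.0, 0.0, 0.0, 1.0]]}
```

View pics/top0.png

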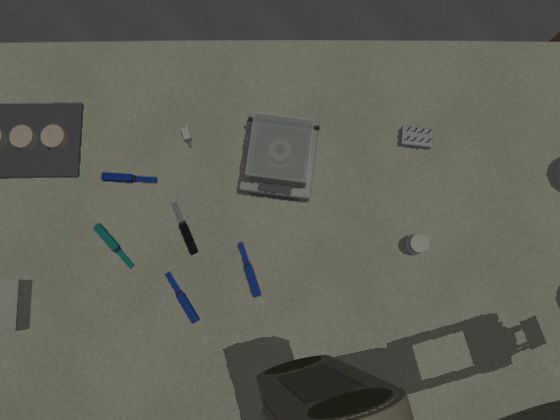

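View pics/sc0.png

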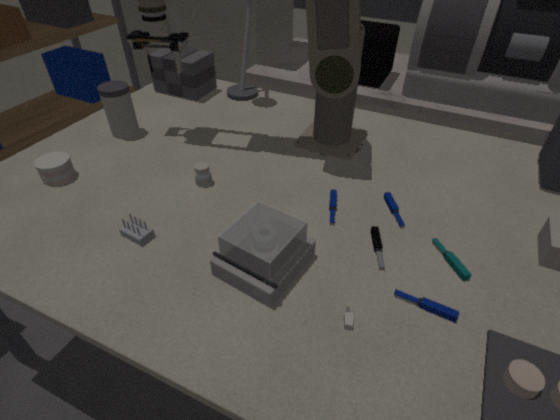

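Candidates in the top view for the tool: black (187,238) with the blade end at (175,204), blues (130,178), (182,297) and (249,268), teal (113,245). I choose the black one. The hood's lip is at (275,188) on the robot side and the hinge at (250..318,120). I'll check this in a close crop.

```bash
python3 - <<'E'
from h import *
im,d,i=load('top0')
c=cv2.resize(im[100:265,160:330],None,fx=3.5,fy=3.5,interpolation=cv2.INTER_CUBIC)
c=np.clip(c.astype(float)*1.6,0,255).astype(np.uint8)
cv2.imwrite('pics/crop.png',c[:,:,::-1])
# black handle
g=im.max(2); m=np.zeros_like(g); m[195:262,165:205]=(g[195:262,165:205]<45)
n,l,s,ce=cv2.connectedComponentsWithStats(m); k=1+np.argmax(s[1:,4]); pts=np.argwhere(l==k)[:,::-1].astype(np.float32)
print(s[k],ce[k],cv2.minAreaRect(pts)); print('handle',atz(i,[ce[k]],.02))
E
```

```text
[179 222  19  33 262] [187.72137405 237.85496183] ((187.66903686523438, 237.63540649414062), (33.23555374145508, 7.993360996246338), 67.7509765625)
handle [[0.45794815 0.2946283  0.02      ]]
```

View pics/crop.png

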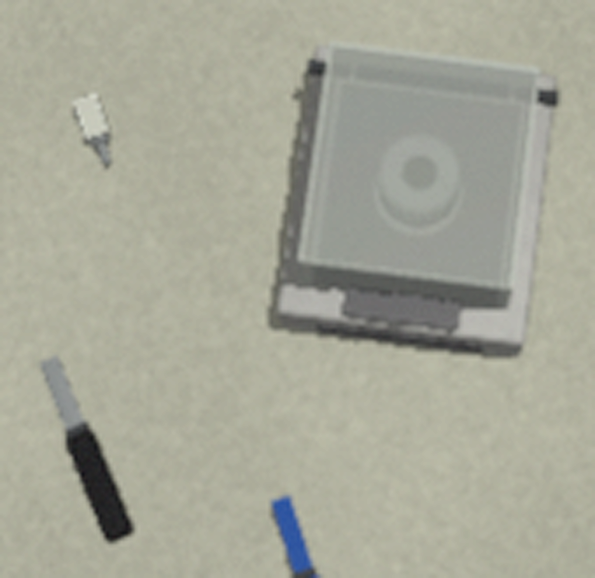

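Close crop: black tool with its blade tip at crop (50,360) = image (174,203). The lip's front edge runs from crop (343,317) to (458,331), the deck's front corners are (280,312) and (520,343), and the collar is at (420,175).

```bash
python3 - <<'E'
from h import *
im,d,i=load('top0')
f=lambda L,z: atz(i,np.array(L)/3.5+[160-.4,100-.4],z)
print('tip',f([(50,360)],.011),'handle ends',f([(78,430),(120,535)],.02))
dk=f([(280,312),(520,343)],.055); print('deck',dk,np.linalg.norm(dk[1]-dk[0]))
lp=f([(343,317),(458,331)],.0685); print('lip',lp,np.linalg.norm(lp[1]-lp[0]))
hd=f([(332,47),(553,72),(509,290),(299,263)],.125);print('hood',hd)
print('collar top',f([(420,172)],.111), 'via depth',)
for n in [(dk,'d'),(lp,'l')]:
    v=n[0][1]-n[0][0]; print('yaw',np.degrees(np.arctan2(v[0],-v[1])))
v=hd[1]-hd[0];print('yaw',np.degrees(np.arctan2(v[0],-v[1])));v=hd[2]-hd[3];print('yaw',np.degrees(np.arctan2(v[0],-v[1])))
v=hd[0]-hd[3];print(np.degrees(np.arctan2(v[1],v[0])));v=hd[1]-hd[2];print(np.degrees(np.arctan2(v[1],v[0])))
yaw=0
print('depth pts')
for p in [(275,188),(308,192),(282,148),(187,238),(245,186),(280,170)]:
    print(p,w(i,[p],[d[p[1],p[0]]]))
E
```

```text
tip [[0.54885917 0.33280292 0.011     ]] handle ends [[0.49656748 0.30990125 0.02      ]
 [0.42164531 0.27873886 0.02      ]]
deck [[ 0.57421033  0.16414825  0.055     ]
 [ 0.55104576 -0.00356073  0.055     ]] 0.169301215439875
lip [[0.56768616 0.11972815 0.0685    ]
 [0.557309   0.04024758 0.0685    ]] 0.08015513648212252
hood [[ 0.74280363  0.12527811  0.125     ]
 [ 0.7245014  -0.02411531  0.125     ]
 [ 0.57401841  0.00842218  0.125     ]
 [ 0.59315166  0.14731356  0.125     ]]
collar top [[0.65897829 0.06627392 0.111     ]] via depth
yaw -7.864140766921565
yaw -7.438588658086712
yaw -6.9845184978718455
yaw -7.843521265174586
-8.37630921874987
-12.20069485466171
depth pts
(275, 188) [[0.57237858 0.07756137 0.07047146]]
(308, 192) [[ 0.56501136 -0.00340751  0.05493612]]
(282, 148) [[0.65630563 0.0609511  0.12661015]]
(187, 238) [[0.45680946 0.29510711 0.02780067]]
(245, 186) [[0.58072408 0.15087332 0.05623332]]
(280, 170) [[0.60410003 0.06610022 0.12434005]]
```

```bash
python3 -m pendant '[{"translation":[37,-33,0],"twist":[0,0,0],"grip":1},{"translation":[37,-33,0],"twist":[0,0,0],"grip":1},{"translation":[37,-33,0],"twist":[0,0,0],"grip":1},{"translation":[37,-33,0],"twist":[0,0,0],"grip":1},{"translation":[37,-33,0],"twist":[0,0,0],"grip":1},{"translation":[37,-33,0],"twist":[0,0,0],"grip":1},{"translation":[37,-33,0],"twist":[0,0,0],"grip":1},{"translation":[37,-33,0],"twist":[0,0,0],"grip":1},{"translation":[37,-33,0],"twist":[0,0,0],"grip":1},{"translation":[37,-33,0],"twist":[0,0,0],"grip":1}]'; cat >> h.py <<'E'
def to(x,y,z=None,yaw=None):
    "print shift in tool axes (mm) and turn about tool z to reach world target (deg yaw of tool x)"
    s=st(); M=R.from_rotvec(s['orientation']).as_matrix(); p=np.array(s['tool_pos']); t=np.array([x,y,p[2] if z is None else z])
    print('shift',np.round(M.T@(t-p)*1000,1)); y0=np.degrees(np.arctan2(M[1,0],M[0,0])); print('yaw',y0)
    if yaw is not None:
        a=np.radians(yaw); T=np.array([[np.cos(a),np.sin(a),0],[np.sin(a),-np.cos(a),0],[0,0,-1.]])
        print('twist',np.round(R.from_matrix(M.T@T).as_rotvec(),3))
E
python3 -c "
from h import *
to(.478,.303,.11,22.8)"
```

```text
t: 1.1
tool_pos: [0.4362, -0.13, 0.2129]
orientation: [-3.092, -0.501, 0.005]
force: [1.0, -0.0, 0.2]
opening: 0.093
t 1.1 pos [ 0.4362 -0.13    0.2129] rv [-3.092 -0.501  0.005] F [ 1.  -0.   0.2] op 0.093
[[ 0.949  0.316 -0.004]
 [ 0.316 -0.949  0.009]
 [-0.002 -0.009 -1.   ]]
shift [ 176.7 -396.6  106.4]
yaw 18.42498433242019
twist [-0.01   0.001 -0.076]
```

```bash
python3 -m pendant '[{"translation":[18,-41,5],"twist":[-0.001,0,-0.008],"grip":1},{"translation":[18,-41,5],"twist":[-0.001,0,-0.008],"grip":1},{"translation":[18,-41,5],"twist":[-0.001,0,-0.008],"grip":1},{"translation":[18,-41,5],"twist":[-0.001,0,-0.008],"grip":1},{"translation":[18,-41,5],"twist":[-0.001,0,-0.008],"grip":1},{"translation":[18,-41,5],"twist":[-0.001,0,-0.008],"grip":1},{"translation":[18,-41,5],"twist":[-0.001,0,-0.008],"grip":1},{"translation":[18,-41,5],"twist":[-0.001,0,-0.008],"grip":1},{"translation":[18,-41,5],"twist":[-0.001,0,-0.008],"grip":1},{"translation":[0,0,0],"twist":[0,0,0],"grip":1}]'; 
python3 - <<'E'
from h import *
shot('wrist','w1')
to(.478,.303,.003,22.8)
im,d,i=load('w1')
g=im.max(2); m=(g<45).astype(np.uint8)
n,l,s,ce=cv2.connectedComponentsWithStats(m)
for k in range(1,n):
    if s[k,4]>300: print(s[k],ce[k],atz(i,[ce[k]],.02), cv2.minAreaRect(np.argwhere(l==k)[:,::-1].astype(np.float32)))
E
```

```text
t: 2.1
tool_pos: [0.4563, 0.2943, 0.1649]
orientation: [-3.078, -0.628, 0.005]
force: [-0.2, -0.8, -0.8]
opening: 0.093
t 2.15 pos [0.4566 0.2922 0.1651] rv [ 3.077  0.626 -0.005] F [ 0.7 -0.4 -0.7] op 0.0932
[[ 0.92   0.391 -0.003]
 [ 0.391 -0.92  -0.002]
 [-0.003  0.    -1.   ]]
shift [ 24.5  -1.6 162. ]
yaw 23.013008295050614
twist [0.    0.003 0.004]
[ 269  146   22   91 1802] [279.46226415 191.67758047] [[0.46091284 0.29548868 0.02      ]] ((279.5, 191.0), (90.0, 21.0), 90.0)
[496 152  64  54 378] [531.93650794 181.1984127 ] [[0.56203598 0.08437764 0.02      ]] ((527.9511108398438, 178.37460327148438), (81.51512908935547, 7.738021373748779), 35.803340911865234)
[    0   248   560   172 40984] [252.71630392 345.15974527] [[0.3026247  0.25789158 0.02      ]] ((279.49993896484375, 333.5), (558.9998779296875, 170.99996948242188), 0.0)
```

View pics/w1.png

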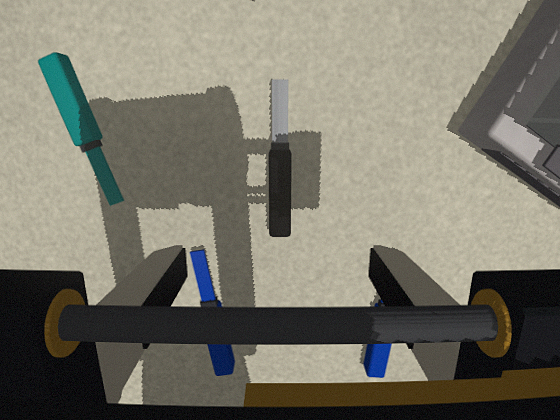

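The wrist view shows the black tool upright in the picture, handle at (280,190) and blade tip at (280,80). The teal one is at left and two blue ones sit behind the fingers. The jaws are aligned, so I'll descend.

```bash
python3 -m pendant '[{"translation":[9,-0.5,10],"twist":[0,0,0],"grip":1},{"translation":[9,-0.5,20],"twist":[0,0,0],"grip":1},{"translation":[9,-0.5,20],"twist":[0,0,0],"grip":1},{"translation":[0,0,20],"twist":[0,0,0],"grip":1},{"translation":[0,0,20],"twist":[0,0,0],"grip":1},{"translation":[0,0,20],"twist":[0,0,0],"grip":1},{"translation":[0,0,20],"twist":[0,0,0],"grip":1},{"translation":[0,0,15],"twist":[0,0,0],"grip":1},{"translation":[0,0,5],"twist":[0,0,0],"grip":1},{"translation":[0,0,0],"twist":[0,0,0],"grip":1}]' 50;python3 -c "
from h import *
to(.481,.304,.003,22.8)"
```

```text
t: 3.15
tool_pos: [0.4835, 0.2938, 0.0106]
orientation: [3.076, 0.614, -0.005]
force: [-0.6, 0.7, 0.0]
opening: 0.0928
t 3.15 pos [0.4835 0.2938 0.0106] rv [ 3.076  0.614 -0.005] F [-0.6  0.7  0. ] op 0.0928
[[ 0.923  0.384 -0.002]
 [ 0.384 -0.923 -0.006]
 [-0.004  0.004 -1.   ]]
shift [  1.7 -10.4   7.6]
yaw 22.59267785303821
twist [ 0.004  0.004 -0.004]
```

```bash
python3 -m pendant '[{"translation":[1,-5,2],"twist":[0.002,0.002,0],"grip":1},{"translation":[1,-5,3],"twist":[0,0,0],"grip":1},{"translation":[0,0,2],"twist":[0,0,0],"grip":1},{"translation":[0,0,0],"twist":[0,0,0],"grip":-1},{"translation":[0,0,0],"twist":[0,0,0],"grip":-1},{"translation":[0,0,0],"twist":[0,0,0],"grip":-1},{"translation":[0,0,0],"twist":[0,0,0],"grip":-1},{"translation":[0,0,0],"twist":[0,0,0],"grip":-1},{"translation":[0,0,0],"twist":[0,0,0],"grip":-1},{"translation":[0,0,0],"twist":[0,0,0],"grip":-1}]' 50;python3 -c "
from h import *
to(.481,.304,.003,22.8)"
```

```text
t: 4.15
tool_pos: [0.4841, 0.3062, 0.0074]
orientation: [3.08, 0.616, 0.007]
force: [-0.6, -0.9, 0.4]
opening: 0.0417
t 4.15 pos [0.4841 0.3062 0.0074] rv [3.08  0.616 0.007] F [-0.6 -0.9  0.4] op 0.0417
[[ 0.923  0.385  0.005]
 [ 0.385 -0.923  0.   ]
 [ 0.004  0.002 -1.   ]]
shift [-3.7  0.8  4.4]
yaw 22.62003470506665
twist [ 0.002 -0.004 -0.003]
```

```bash
python3 -m pendant '[{"translation":[-2,0,4],"twist":[0,-0.004,0],"grip":-1},{"translation":[0,0,0],"twist":[0,0,0],"grip":-1},{"translation":[0,0,0],"twist":[0,0,0],"grip":-1},{"translation":[0,0,0],"twist":[0,0,0],"grip":-1},{"translation":[0,0,0],"twist":[0,0,0],"grip":-1},{"translation":[0,0,0],"twist":[0,0,0],"grip":-1},{"translation":[0,0,0],"twist":[0,0,0],"grip":-1},{"translation":[0,0,0],"twist":[0,0,0],"grip":-1},{"translation":[0,0,0],"twist":[0,0,0],"grip":-1},{"translation":[0,0,0],"twist":[0,0,0],"grip":-1}]' 60;python3 -c "
from h import *
to(.481,.304,.003,22.8)"
```

```text
t: 5.15
tool_pos: [0.4822, 0.3052, 0.0031]
orientation: [3.079, 0.616, 0.0]
force: [0.6, -1.1, 0.6]
opening: 0.0194
t 5.15 pos [0.4822 0.3052 0.0031] rv [3.079 0.616 0.   ] F [ 0.6 -1.1  0.6] op 0.0194
[[ 0.923  0.385  0.001]
 [ 0.385 -0.923 -0.002]
 [-0.     0.002 -1.   ]]
shift [-1.6  0.7  0.1]
yaw 22.613192501770687
twist [ 0.002  0.    -0.003]
```

```bash
python3 -m pendant '[{"translation":[0,0,-15],"twist":[0,0,0],"grip":-1},{"translation":[0,0,-15],"twist":[0,0,0],"grip":-1},{"translation":[0,0,-15],"twist":[0,0,0.05],"grip":-1},{"translation":[0,0,-15],"twist":[0,0,0.08],"grip":-1},{"translation":[0,0,-15],"twist":[0,0,0.08],"grip":-1},{"translation":[0,0,-15],"twist":[0,0,0.08],"grip":-1},{"translation":[0,0,-10],"twist":[0,0,0.08],"grip":-1},{"translation":[0,0,0],"twist":[0,0,0.08],"grip":-1},{"translation":[0,0,0],"twist":[0,0,0.07],"grip":-1},{"translation":[0,0,0],"twist":[0,0,0],"grip":-1}]' 60;python3 -c "
from h import *
shot('wrist','w2')
to(.459,.0934,.052,-7.6)"
```

```text
t: 6.15
tool_pos: [0.4848, 0.307, 0.1218]
orientation: [-3.129, 0.228, -0.016]
force: [-0.2, 0.9, -0.7]
opening: 0.0193
t 6.2 pos [0.4849 0.307  0.1218] rv [-3.129  0.225 -0.016] F [ 0.1  0.3 -0.4] op 0.0196
[[ 0.99  -0.143  0.011]
 [-0.143 -0.99   0.004]
 [ 0.01  -0.005 -1.   ]]
shift [  4.2 215.5  68.8]
yaw -8.214056462082356
twist [-0.005 -0.01  -0.011]
```

View pics/w2.png

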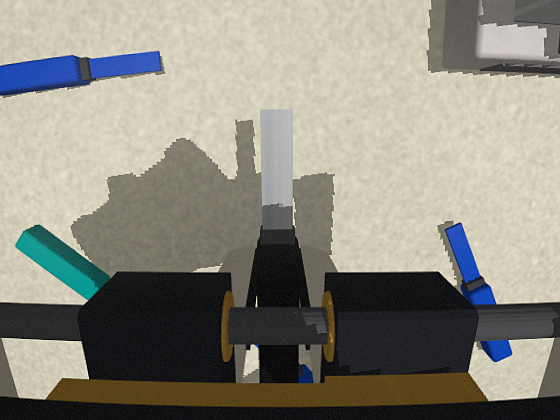

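The tool is held straight, with its blade tip at (276,110). I'll work out the tip in the TCP frame and move over.

```bash
python3 -m pendant '[{"translation":[0.5,22,3],"twist":[-0.005,-0.01,-0.01],"grip":-1},{"translation":[0.5,24,3],"twist":[0,0,0],"grip":-1},{"translation":[0.5,24,3],"twist":[0,0,0],"grip":-1},{"translation":[0.5,24,3],"twist":[0,0,0],"grip":-1},{"translation":[0.5,24,3],"twist":[0,0,0],"grip":-1},{"translation":[0.5,24,3],"twist":[0,0,0],"grip":-1},{"translation":[0.5,24,3],"twist":[0,0,0],"grip":-1},{"translation":[0.5,24,3],"twist":[0,0,0],"grip":-1},{"translation":[0.5,24,3],"twist":[0,0,0],"grip":-1},{"translation":[0,0,0],"twist":[0,0,0],"grip":-1}]' 60;python3 -c "
from h import *
im,d,i=load('w2')
s={'p':np.array([.4849,.307,.1218]),'M':R.from_rotvec([-3.129,.225,-.016]).as_matrix()}
for p in [(276,114),(276,150),(276,190),(268,150),(286,150)]:
    q=w(i,[p],[d[p[1],p[0]]])[0]; print(p,q,'tcpframe',np.round(s['M'].T@(q-s['p'])*1000,1))
to(.459,.0934,.052,-7.6)
shot('wrist','w3')"
```

```text
t: 7.2
tool_pos: [0.4625, 0.0878, 0.0992]
orientation: [-3.135, 0.165, -0.007]
force: [0.0, 0.5, -0.8]
opening: 0.0193
(276, 114) [0.55517884 0.29740507 0.13099362] tcpframe [71.  -0.6 -8.5]
(276, 150) [0.54002264 0.29965354 0.13201994] tcpframe [55.7 -0.7 -9.7]
(276, 190) [0.52216752 0.3023281  0.13065006] tcpframe [37.6 -0.8 -8.5]
(268, 150) [0.54042355 0.30317539 0.1305377 ] tcpframe [55.6 -4.2 -8.2]
(286, 150) [0.53937137 0.29533113 0.13184425] tcpframe [55.7  3.7 -9.5]
t 7.2 pos [0.4625 0.0878 0.0992] rv [-3.135  0.165 -0.007] F [ 0.   0.5 -0.8] op 0.0193
[[ 0.994 -0.105  0.004]
 [-0.105 -0.995  0.002]
 [ 0.004 -0.002 -1.   ]]
shift [-4.3 -5.1 47.1]
yaw -6.00791596508953
twist [-0.002 -0.004  0.028]
```

View pics/w3.png

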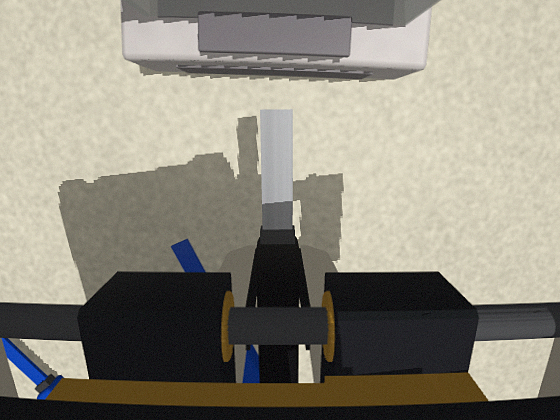

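The lip (front edge (198,52)–(350,56)) is centred ahead of the blade tip (276,110). I'll refine the station's position from this view.

```bash
python3 -c "
from h import *
im,d,i=load('w3')
lp=atz(i,[(198,52),(350,56)],.0685); print(lp); v=lp[0]-lp[1]; print(np.linalg.norm(v),'yaw',np.degrees(np.arctan2(-v[0],v[1])))
dk=atz(i,[(124,55),(428,66)],.055); print(dk); v=dk[0]-dk[1]; print(np.linalg.norm(v),'yaw',np.degrees(np.arctan2(-v[0],v[1])))
for p in [(274,35),(160,40),(400,48)]: print(p,w(i,[p],[d[p[1],p[0]]]))
print('tip',w(i,[(276,111)],[d[114,276]]))
"
```

```text
[[0.56991617 0.11857938 0.0685    ]
 [0.5594245  0.03974739 0.0685    ]]
0.07952709421368417 yaw -7.580888477027061
[[ 0.57641891  0.16345008  0.055     ]
 [ 0.55212886 -0.0071893   0.055     ]]
0.17235952756181225 yaw -8.101470894467672
(274, 35) [[0.57399243 0.07817006 0.06722199]]
(160, 40) [[0.58164231 0.14159636 0.05476849]]
(400, 48) [[0.5632357  0.00832987 0.05437678]]
tip [[0.53459142 0.08109205 0.10732847]]
```

```bash
python3 -m pendant '[{"translation":[0,0,6],"twist":[-0.002,-0.004,0.015],"grip":-1},{"translation":[0,0,6],"twist":[0,0,0.013],"grip":-1},{"translation":[0,0,6],"twist":[0,0,0],"grip":-1},{"translation":[0,0,6],"twist":[0,0,0],"grip":-1},{"translation":[0,0,6],"twist":[0,0,0],"grip":-1},{"translation":[0,0,6],"twist":[0,0,0],"grip":-1},{"translation":[0,0,6],"twist":[0,0,0],"grip":-1},{"translation":[0,0,3],"twist":[0,0,0],"grip":-1},{"translation":[0,0,0],"twist":[0,0,0],"grip":-1},{"translation":[0,0,0],"twist":[0,0,0],"grip":-1}]' 60;python3 -c "
from h import *
to(.6595-.991*.1535,.066+.134*.1535,.053,-7.7)
im,d,i=shot('scene','sc1')
cv2.imwrite('pics/sc1c.png',cv2.resize(im[160:300,200:360],None,fx=4,fy=4)[:,:,::-1])"
```

```text
t: 8.25
tool_pos: [0.4627, 0.0924, 0.0503]
orientation: [-3.133, 0.203, 0.001]
force: [0.1, 0.3, -0.7]
opening: 0.0197
t 8.25 pos [0.4627 0.0924 0.0503] rv [-3.133e+00  2.030e-01  1.000e-03] F [ 0.1  0.3 -0.7] op 0.0197
[[ 0.992 -0.129 -0.001]
 [-0.129 -0.992  0.002]
 [-0.001 -0.002 -1.   ]]
shift [45.1 -0.  -2.8]
yaw -7.413853686806749
twist [-0.002  0.001  0.005]
```

```bash
python3 -m pendant '[{"translation":[2,0,-2.5],"twist":[-0.002,0,0.005],"grip":-1},{"translation":[5,0,0],"twist":[0,0,0],"grip":-1},{"translation":[5,0,0],"twist":[0,0,0],"grip":-1},{"translation":[5,0,0],"twist":[0,0,0],"grip":-1},{"translation":[5,0,0],"twist":[0,0,0],"grip":-1},{"translation":[5,0,0],"twist":[0,0,0],"grip":-1},{"translation":[5,0,0],"twist":[0,0,0],"grip":-1},{"translation":[5,0,0],"twist":[0,0,0],"grip":-1},{"translation":[5,0,0],"twist":[0,0,0],"grip":-1},{"translation":[0,0,0],"twist":[0,0,0],"grip":-1}]' 60;python3 -c "
from h import *
to(.6595-.991*.1535,.066+.134*.1535,.053,-7.7)
shot('wrist','w4')"
```

```text
t: 9.3
tool_pos: [0.5098, 0.086, 0.0544]
orientation: [-3.134, 0.213, -0.003]
force: [-0.3, -0.4, 0.1]
opening: 0.019
t 9.3 pos [0.5098 0.086  0.0544] rv [-3.134e+00  2.130e-01 -3.000e-03] F [-0.3 -0.4  0.1] op 0.019
[[ 0.991 -0.135  0.002]
 [-0.135 -0.991 -0.   ]
 [ 0.002 -0.    -1.   ]]
shift [-2.5 -0.2  1.4]
yaw -7.758940551533127
twist [-0.    -0.002 -0.001]
```

View pics/w4.png

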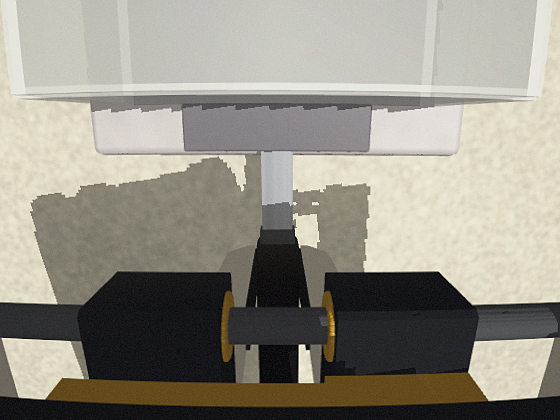

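The blade enters under the lip at (277,152), centred, with no contact force. Now I lever the hood up along its arc.

```bash
python3 -m pendant '[{"translation":[0,0,-9.7],"twist":[0,0,0],"grip":-1},{"translation":[0.5,0,-9.7],"twist":[0,0,0],"grip":-1},{"translation":[1,0,-9.6],"twist":[0,0,0],"grip":-1},{"translation":[1.6,0,-9.5],"twist":[0,0,0],"grip":-1},{"translation":[2.2,0,-9.3],"twist":[0,0,0],"grip":-1},{"translation":[2.8,0,-9.2],"twist":[0,0,0],"grip":-1},{"translation":[3.8,0,-9],"twist":[0,0,0],"grip":-1},{"translation":[4.4,0,-8.7],"twist":[0,0,0],"grip":-1},{"translation":[4.9,0,-8.4],"twist":[0,0,0],"grip":-1},{"translation":[0,0,0],"twist":[0,0,0],"grip":-1}]' 60;python3 -c "
from h import *
s=st(); p=np.array(s['tool_pos'][:2])-[.6595,.066]; print('station TCP x,y',p@[.991,-.134],p@[.134,.991])
im,d,i=shot('scene','sc2')
cv2.imwrite('pics/sc2c.png',cv2.resize(im[120:300,190:390],None,fx=3,fy=3)[:,:,::-1])"
```

```text
t: 10.35
tool_pos: [0.5315, 0.083, 0.1456]
orientation: [3.134, -0.212, 0.003]
force: [0.2, 0.3, -0.5]
opening: 0.0196
t 10.35 pos [0.5315 0.083  0.1456] rv [ 3.134e+00 -2.120e-01  3.000e-03] F [ 0.2  0.3 -0.5] op 0.0196
[[ 0.991 -0.135  0.002]
 [-0.135 -0.991 -0.   ]
 [ 0.002 -0.    -1.   ]]
station TCP x,y -0.1291308538236315 -0.0002601035225268389
```

View pics/sc2c.png

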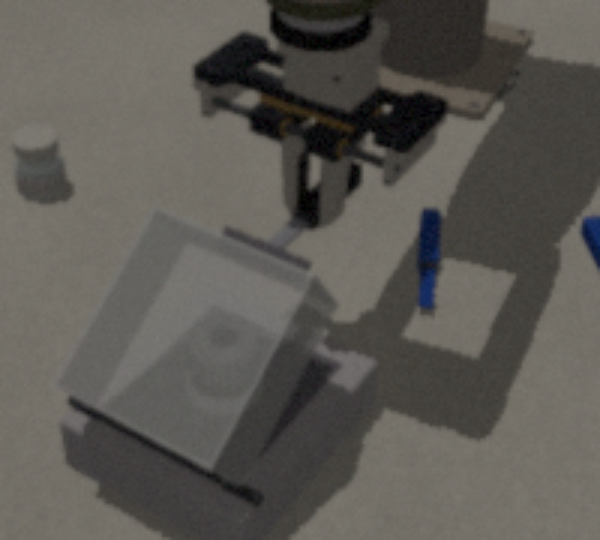

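```bash
python3 -m pendant '[{"translation":[9,0,-9.7],"twist":[0,0,0],"grip":-1},{"translation":[9.5,0,-9],"twist":[0,0,0],"grip":-1},{"translation":[9.5,0,-8.5],"twist":[0,0,0],"grip":-1},{"translation":[9.5,0,-7.8],"twist":[0,0,0],"grip":-1},{"translation":[10,0,-7],"twist":[0,0,0],"grip":-1},{"translation":[10.4,0,-6.4],"twist":[0,0,0],"grip":-1},{"translation":[10.7,0,-5.6],"twist":[0,0,0],"grip":-1},{"translation":[11.3,0,-4.7],"twist":[0,0,0],"grip":-1},{"translation":[11.5,0,-3.9],"twist":[0,0,0],"grip":-1},{"translation":[11.5,0,-3],"twist":[0,0,0],"grip":-1}]' 60;python3 -c "
from h import *
s=st(); p=np.array(s['tool_pos'][:2])-[.6595,.066]; print('station TCP x,y',p@[.991,-.134],p@[.134,.991])
im,d,i=shot('scene','sc3')
cv2.imwrite('pics/sc3c.png',cv2.resize(im[100:300,190:390],None,fx=2.5,fy=2.5)[:,:,::-1])"
```

```text
t: 11.4
tool_pos: [0.6303, 0.0697, 0.206]
orientation: [3.134, -0.21, -0.023]
force: [-2.9, -0.7, 4.9]
opening: 0.0195
t 11.4 pos [0.6303 0.0697 0.206 ] rv [ 3.134 -0.21  -0.023] F [-2.9 -0.7  4.9] op 0.0195
[[ 0.991 -0.133 -0.015]
 [-0.133 -0.991  0.   ]
 [-0.015  0.002 -1.   ]]
station TCP x,y -0.029470398883648777 -0.0002039844194944196
```

View pics/sc3c.png

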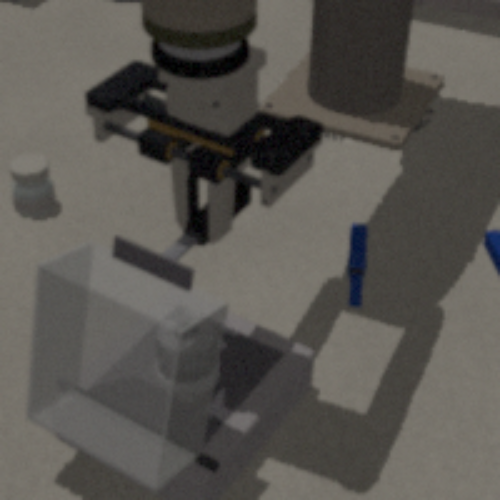

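```bash
python3 -m pendant '[{"translation":[7,0,-7],"twist":[0,0.008,0],"grip":-1},{"translation":[10,0,-4],"twist":[0,0.007,0],"grip":-1},{"translation":[10,0,-1],"twist":[0,0,0],"grip":-1},{"translation":[10,0,-0.5],"twist":[0,0,0],"grip":-1},{"translation":[10,0,0],"twist":[0,0,0],"grip":-1},{"translation":[10,0,1],"twist":[0,0,0],"grip":-1},{"translation":[10,0,1],"twist":[0,0,0],"grip":-1},{"translation":[9,0,1.5],"twist":[0,0,0],"grip":-1},{"translation":[9,0,2],"twist":[0,0,0],"grip":-1},{"translation":[0,0,0],"twist":[0,0,0],"grip":-1}]' 60;python3 -c "
from h import *
s=st(); p=np.array(s['tool_pos'][:2])-[.6595,.066]; print('station TCP x,y',p@[.991,-.134],p@[.134,.991])
"
```

```text
t: 12.45
tool_pos: [0.7187, 0.0578, 0.2103]
orientation: [3.132, -0.209, -0.003]
force: [-0.1, 0.5, -1.4]
opening: 0.0194
t 12.45 pos [0.7187 0.0578 0.2103] rv [ 3.132e+00 -2.090e-01 -3.000e-03] F [-0.1  0.5 -1.4] op 0.0194
[[ 0.991 -0.133 -0.002]
 [-0.133 -0.991 -0.002]
 [-0.001  0.003 -1.   ]]
station TCP x,y 0.0598091864470425 -0.0002199765071139361
```

```bash
python3 -m pendant '[{"translation":[-8,0,-4],"twist":[0,0,0],"grip":-1},{"translation":[-15,0,-4],"twist":[0,0,0],"grip":-1},{"translation":[-25,0,0],"twist":[0,0,0],"grip":-1},{"translation":[-30,0,0],"twist":[0,0,0],"grip":-1},{"translation":[-30,0,0],"twist":[0,0,0],"grip":-1},{"translation":[-30,-10,0],"twist":[0,0,0],"grip":-1},{"translation":[-30,-20,0],"twist":[0,0,0],"grip":-1},{"translation":[-25,-30,0],"twist":[0,0,0],"grip":-1},{"translation":[-20,-30,0],"twist":[0,0,0],"grip":-1},{"translation":[-10,-30,0],"twist":[0,0,0],"grip":-1}]' 60;python3 -c "
from h import *
to(.485,.29,.005,-7.7)
im,d,i=shot('scene','sc4')
cv2.imwrite('pics/sc4c.png',cv2.resize(im[100:300,190:390],None,fx=2.5,fy=2.5)[:,:,::-1])"
```

```text
t: 13.45
tool_pos: [0.5004, 0.2076, 0.2214]
orientation: [3.132, -0.218, 0.008]
force: [0.2, 0.4, -1.0]
opening: 0.0194
t 13.45 pos [0.5004 0.2076 0.2214] rv [ 3.132 -0.218  0.008] F [ 0.2  0.4 -1. ] op 0.0194
[[ 0.99  -0.138  0.005]
 [-0.138 -0.99  -0.002]
 [ 0.005  0.001 -1.   ]]
shift [-27.8 -79.7 216.2]
yaw -7.95027032019486
twist [ 0.001 -0.005 -0.004]
```

View pics/sc4c.png

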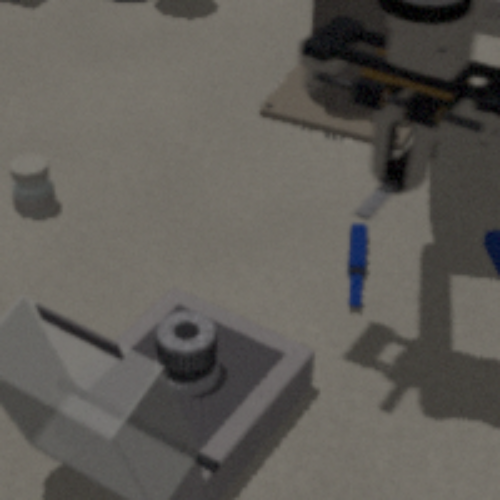

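The hood stands open, leaning well back, with the collar exposed at crop (185,345). Now I lay the tool down at left.

```bash
python3 -m pendant '[{"translation":[-3,-10,20],"twist":[0,-0.005,0],"grip":-1},{"translation":[-3,-10,20],"twist":[0,0,0],"grip":-1},{"translation":[-3,-10,20],"twist":[0,0,0],"grip":-1},{"translation":[-3,-10,20],"twist":[0,0,0],"grip":-1},{"translation":[-3,-10,20],"twist":[0,0,0],"grip":-1},{"translation":[-3,-10,20],"twist":[0,0,0],"grip":-1},{"translation":[-3,-10,20],"twist":[0,0,0],"grip":-1},{"translation":[-3,-10,20],"twist":[0,0,0],"grip":-1},{"translation":[0,0,20],"twist":[0,0,0],"grip":-1},{"translation":[0,0,10],"twist":[0,0,0],"grip":-1}]' 60;python3 -c "
from h import *
to(.48,.29,.003,-7.7)"
```

```text
t: 14.5
tool_pos: [0.4838, 0.3012, 0.035]
orientation: [-3.126, 0.202, -0.024]
force: [0.4, -0.1, -1.2]
opening: 0.0198
t 14.5 pos [0.4838 0.3012 0.035 ] rv [-3.126  0.202 -0.024] F [ 0.4 -0.1 -1.2] op 0.0198
[[ 0.992 -0.128  0.016]
 [-0.129 -0.992  0.008]
 [ 0.015 -0.01  -1.   ]]
shift [-2.8 11.9 31.9]
yaw -7.3859628303691895
twist [-0.01  -0.015  0.006]
```

Lower the rest, levelling the tool.

```bash
python3 -m pendant '[{"translation":[0,0,8],"twist":[-0.01,-0.015,0],"grip":-1},{"translation":[0,0,8],"twist":[0,0,0],"grip":-1},{"translation":[0,0,7],"twist":[0,0,0],"grip":-1},{"translation":[0,0,5],"twist":[0,0,0],"grip":-1},{"translation":[0,0,2],"twist":[0,0,0],"grip":-1},{"translation":[0,0,0],"twist":[0,0,0],"grip":-1},{"translation":[0,0,0],"twist":[0,0,0],"grip":-1},{"translation":[0,0,0],"twist":[0,0,0],"grip":-1},{"translation":[0,0,0],"twist":[0,0,0],"grip":-1},{"translation":[0,0,0],"twist":[0,0,0],"grip":-1}]' 60;python3 -c "
from h import *
to(.48,.29,.003,-7.7)"
```

```text
t: 15.5
tool_pos: [0.4857, 0.3012, 0.0062]
orientation: [-3.133, 0.203, -0.004]
force: [0.9, 1.1, 0.3]
opening: 0.0198
t 15.5 pos [0.4857 0.3012 0.0062] rv [-3.133  0.203 -0.004] F [0.9 1.1 0.3] op 0.0198
[[ 0.992 -0.129  0.003]
 [-0.129 -0.992  0.002]
 [ 0.002 -0.002 -1.   ]]
shift [-4.2 11.9  3.2]
yaw -7.427986181919266
twist [-0.002 -0.002  0.005]
```

```bash
python3 -m pendant '[{"translation":[0,0,1.5],"twist":[-0.002,-0.002,0],"grip":-1},{"translation":[0,0,1.5],"twist":[0,0,0],"grip":-1},{"translation":[0,0,0],"twist":[0,0,0],"grip":0},{"translation":[0,0,0],"twist":[0,0,0],"grip":0.2},{"translation":[0,0,0],"twist":[0,0,0],"grip":0.4},{"translation":[0,0,0],"twist":[0,0,0],"grip":0.5},{"translation":[0,0,0],"twist":[0,0,0],"grip":0.5},{"translation":[0,0,0],"twist":[0,0,0],"grip":0.5},{"translation":[0,0,-5],"twist":[0,0,0],"grip":0.5},{"translation":[0,0,-15],"twist":[0,0,0],"grip":0.5}]' 60;python3 -c "
from h import *
st()"
python3 -m pendant '[{"translation":[0,0,-25],"twist":[0,0,0],"grip":1},{"translation":[0,0,-30],"twist":[0,0,0],"grip":1},{"translation":[0,0,-30],"twist":[0,0,0],"grip":1},{"translation":[0,0,-30],"twist":[0,0,0],"grip":1},{"translation":[0,0,-30],"twist":[0,0,0],"grip":1},{"translation":[0,0,-20],"twist":[0,0,0],"grip":1},{"translation":[10,10,0],"twist":[0,0,0],"grip":1},{"translation":[10,20,0],"twist":[0,0,0],"grip":1},{"translation":[10,20,0],"twist":[0,0,0],"grip":1},{"translation":[0,0,0],"twist":[0,0,0],"grip":1}]';python3 -c "
from h import *
to(.6595,.066,.2)
print(robot.read_state()['q'])
shot('wrist','w5');shot('top','top5')"
```

```text
t: 16.5
tool_pos: [0.4842, 0.3006, 0.0221]
orientation: [3.133, -0.203, -0.005]
force: [0.1, 1.5, -0.5]
opening: 0.0692
t 16.5 pos [0.4842 0.3006 0.0221] rv [ 3.133 -0.203 -0.005] F [ 0.1  1.5 -0.5] op 0.0692
[[ 0.992 -0.129 -0.003]
 [-0.129 -0.992 -0.002]
 [-0.003  0.002 -1.   ]]
t: 17.5
tool_pos: [0.5111, 0.2448, 0.206]
orientation: [-3.132, 0.2, -0.013]
force: [-0.1, 0.0, -0.8]
opening: 0.093
t 17.5 pos [0.5111 0.2448 0.206 ] rv [-3.132  0.2   -0.013] F [-0.1  0.  -0.8] op 0.093
[[ 0.992 -0.127  0.008]
 [-0.127 -0.992  0.002]
 [ 0.008 -0.003 -1.   ]]
shift [169.8 158.5   6.9]
yaw -7.296540501363736
[ 3.56566690e-01  3.80655772e-02  1.60873384e+00 -6.64431955e-04
  1.48619944e+00  2.05475147e+00]
```

View pics/w5.png

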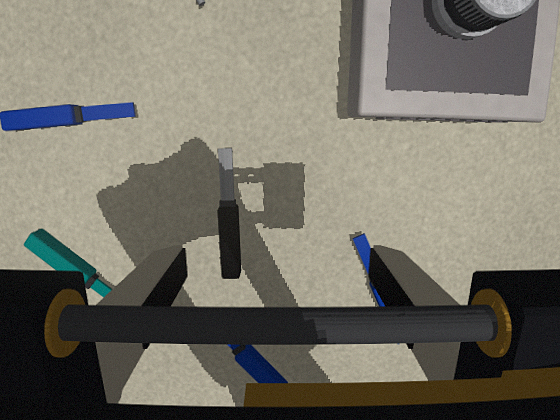

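The tool lies released on the bench, handle at (229,240). Now over to the collar.

```bash
python3 -m pendant '[{"translation":[14,16,0],"twist":[0,-0.008,0],"grip":1},{"translation":[14,16,0],"twist":[0,0,0],"grip":1},{"translation":[14,16,0],"twist":[0,0,0],"grip":1},{"translation":[14,16,0],"twist":[0,0,0],"grip":1},{"translation":[14,16,0],"twist":[0,0,0],"grip":1},{"translation":[14,16,0],"twist":[0,0,0],"grip":1},{"translation":[14,16,0],"twist":[0,0,0],"grip":1},{"translation":[14,16,0],"twist":[0,0,0],"grip":1},{"translation":[14,16,0],"twist":[0,0,0],"grip":1},{"translation":[0,0,0],"twist":[0,0,0],"grip":1}]';python3 -c "
from h import *
im,d,i=shot('wrist','w6'); to(.6595,.066,.2)
p0=w(i,np.array([[u,v] for v in range(0,420,2) for u in range(0,560,2)]),d[::2,::2].ravel())
r=np.hypot(p0[:,0]-.6595,p0[:,1]-.066); m=(r<.045)&(p0[:,2]>.104)&(p0[:,2]<.117)
q=p0[m]; print(m.sum(),q.min(0),q.max(0),np.median(q,0))
c,rad=cv2.minEnclosingCircle(q[:,:2].astype(np.float32)); print(c,rad)
"
```

```text
t: 18.6
tool_pos: [0.6168, 0.0896, 0.1972]
orientation: [-3.131, 0.185, 0.019]
force: [-1.8, 0.4, 1.2]
opening: 0.0926
t 18.65 pos [0.6161 0.0908 0.197 ] rv [-3.13   0.184  0.02 ] F [-0.8 -0.7 -0.4] op 0.0931
[[ 0.993 -0.117 -0.012]
 [-0.117 -0.993  0.007]
 [-0.013 -0.005 -1.   ]]
shift [45.9 19.5 -3.7]
yaw -6.714171368002051
1211 [0.63218517 0.03906631 0.10410438] [0.68704584 0.09400553 0.11251366] [0.66017197 0.06622903 0.11035653]
(0.6598160862922668, 0.06643267720937729) 0.028472941368818283
```

View pics/w6.png

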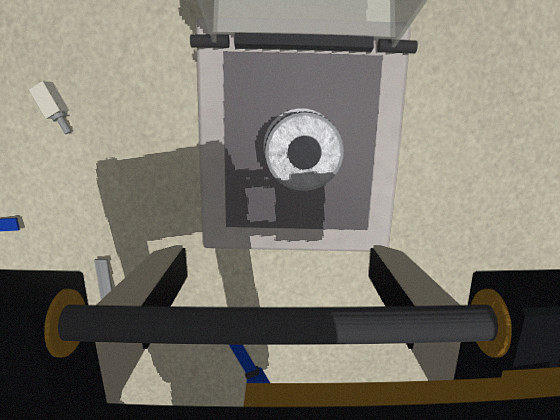

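Collar at (303,152), centre (0.6598, 0.0664). I've used the 12-picture budget, so from here I check by numbers. Next I centre over it and pre-turn the wrist.

```bash
python3 -m pendant '[{"translation":[15,6.5,0],"twist":[0.003,0.012,0],"grip":1},{"translation":[15,6.5,0],"twist":[0,0,0],"grip":1},{"translation":[15,6.5,0],"twist":[0,0,0],"grip":1},{"translation":[0,0,0],"twist":[0,0,0.1],"grip":1},{"translation":[0,0,0],"twist":[0,0,0.12],"grip":1},{"translation":[0,0,0],"twist":[0,0,0.12],"grip":1},{"translation":[0,0,0],"twist":[0,0,0.12],"grip":1},{"translation":[0,0,0],"twist":[0,0,0.12],"grip":1},{"translation":[0,0,0],"twist":[0,0,0.08],"grip":1},{"translation":[0,0,0],"twist":[0,0,0],"grip":1}]';python3 -c "
from h import *
to(.6598,.0664,.086,-47)
print(robot.read_state()['q'])"
```

```text
t: 19.65
tool_pos: [0.6625, 0.0729, 0.1941]
orientation: [-2.887, 1.209, 0.002]
force: [-0.1, -0.9, 0.4]
opening: 0.0927
t 19.65 pos [0.6625 0.0729 0.1941] rv [-2.887e+00  1.209e+00  2.000e-03] F [-0.1 -0.9  0.4] op 0.0927
[[ 0.702 -0.712  0.003]
 [-0.712 -0.702  0.011]
 [-0.005 -0.01  -1.   ]]
shift [  3.3   7.6 108.1]
yaw -45.432921685634184
twist [-0.01   0.006  0.027]
[0.02642944 0.31548954 1.32028653 0.01103077 1.50202947 2.38947076]
```

```bash
python3 -m pendant '[{"translation":[3,5,0],"twist":[-0.01,0.006,0.027],"grip":1},{"translation":[0,2.5,0],"twist":[0,0,0],"grip":1},{"translation":[0,0,10],"twist":[0,0,0],"grip":1},{"translation":[0,0,10],"twist":[0,0,0],"grip":1},{"translation":[0,0,10],"twist":[0,0,0],"grip":1},{"translation":[0,0,10],"twist":[0,0,0],"grip":1},{"translation":[0,0,10],"twist":[0,0,0],"grip":1},{"translation":[0,0,10],"twist":[0,0,0],"grip":1},{"translation":[0,0,0],"twist":[0,0,0],"grip":1},{"translation":[0,0,0],"twist":[0,0,0],"grip":1}]';python3 -c "
from h import *
to(.6598,.0664,.086,-47)
"
```

```text
t: 20.65
tool_pos: [0.6577, 0.0657, 0.1259]
orientation: [2.884, -1.242, -0.004]
force: [-0.3, 0.9, 0.0]
opening: 0.0929
t 20.65 pos [0.6577 0.0657 0.1259] rv [ 2.884 -1.242 -0.004] F [-0.3  0.9  0. ] op 0.0929
[[ 0.687 -0.726 -0.003]
 [-0.726 -0.687 -0.001]
 [-0.001  0.003 -1.   ]]
shift [ 1.  -2.1 39.9]
yaw -46.58913508147466
twist [0.003 0.001 0.007]
```

```bash
python3 -m pendant '[{"translation":[1,-1,5],"twist":[0.003,0,0.005],"grip":1},{"translation":[0,-1,7],"twist":[0,0,0],"grip":1},{"translation":[0,0,7],"twist":[0,0,0],"grip":1},{"translation":[0,0,7],"twist":[0,0,0],"grip":1},{"translation":[0,0,7],"twist":[0,0,0],"grip":1},{"translation":[0,0,6],"twist":[0,0,0],"grip":1},{"translation":[0,0,0],"twist":[0,0,0],"grip":1},{"translation":[0,0,0],"twist":[0,0,0],"grip":1},{"translation":[0,0,0],"twist":[0,0,0],"grip":1},{"translation":[0,0,0],"twist":[0,0,0],"grip":1}]';python3 -c "
from h import *
to(.6598,.0664,.086,-47)
"
```

```text
t: 21.65
tool_pos: [0.661, 0.0665, 0.0847]
orientation: [-2.881, 1.249, -0.001]
force: [0.3, 0.7, -0.5]
opening: 0.093
t 21.65 pos [0.661  0.0665 0.0847] rv [-2.881e+00  1.249e+00 -1.000e-03] F [ 0.3  0.7 -0.5] op 0.093
[[ 0.683 -0.73   0.001]
 [-0.73  -0.683  0.001]
 [ 0.    -0.002 -1.   ]]
shift [-0.8  0.9 -1.3]
yaw -46.89984780955852
twist [-0.002 -0.     0.002]
```

```bash
python3 -m pendant '[{"translation":[0,0,0],"twist":[0,0,0],"grip":-1},{"translation":[0,0,0],"twist":[0,0,0],"grip":-1},{"translation":[0,0,0],"twist":[0,0,0],"grip":-1},{"translation":[0,0,0],"twist":[0,0,0],"grip":-1},{"translation":[0,0,0],"twist":[0,0,0],"grip":-1},{"translation":[0,0,0],"twist":[0,0,0],"grip":-1},{"translation":[0,0,0],"twist":[0,0,0],"grip":-1},{"translation":[0,0,0],"twist":[0,0,0],"grip":-1},{"translation":[0,0,0],"twist":[0,0,0],"grip":-1},{"translation":[0,0,0],"twist":[0,0,0],"grip":-1}]' 35;python3 -c "
from h import *
to(.6598,.0664,.086,-47)
"
```

```text
t: 22.65
tool_pos: [0.6618, 0.0665, 0.0861]
orientation: [-2.88, 1.249, -0.004]
force: [-0.1, 0.1, 0.3]
opening: 0.0558
t 22.65 pos [0.6618 0.0665 0.0861] rv [-2.88   1.249 -0.004] F [-0.1  0.1  0.3] op 0.0558
[[ 0.683 -0.73   0.003]
 [-0.73  -0.683  0.001]
 [ 0.001 -0.003 -1.   ]]
shift [-1.3  1.5  0.1]
yaw -46.89975040019617
twist [-0.003 -0.001  0.002]
```

```bash
python3 -m pendant '[{"translation":[0,0,1],"twist":[0,0,0],"grip":-1},{"translation":[0,0,1],"twist":[0,0,-0.04],"grip":-1},{"translation":[0,0,1],"twist":[0,0,-0.04],"grip":-1},{"translation":[0,0,1],"twist":[0,0,-0.04],"grip":-1},{"translation":[0,0,1],"twist":[0,0,-0.04],"grip":-1},{"translation":[0,0,1],"twist":[0,0,-0.04],"grip":-1},{"translation":[0,0,1],"twist":[0,0,-0.04],"grip":-1},{"translation":[0,0,1],"twist":[0,0,-0.04],"grip":-1},{"translation":[0,0,1],"twist":[0,0,-0.04],"grip":-1},{"translation":[0,0,1],"twist":[0,0,-0.04],"grip":-1}]' 35;python3 -c "
from h import *
to(.6598,.0664,.086,-47); print(robot.read_state()['wrist_torque'])
"
```

```text
t: 23.65
tool_pos: [0.6617, 0.0669, 0.0856]
orientation: [-3.061, 0.694, -0.006]
force: [-4.3, -0.2, 6.0]
opening: 0.0556
t 23.65 pos [0.6617 0.0669 0.0856] rv [-3.061  0.694 -0.006] F [-4.3 -0.2  6. ] op 0.0556
[[ 0.902 -0.431  0.004]
 [-0.431 -0.902  0.002]
 [ 0.003 -0.003 -1.   ]]
shift [-1.5  1.3 -0.4]
yaw -25.538516861796857
twist [-0.004 -0.002  0.375]
[ 0.21152146  0.90166908 -0.13508533]
```

```bash
python3 -m pendant '[{"translation":[-0.5,0.2,1],"twist":[-0.003,0,-0.04],"grip":-1},{"translation":[-0.5,0.2,1],"twist":[0,0,-0.04],"grip":-1},{"translation":[0,0,1],"twist":[0,0,-0.04],"grip":-1},{"translation":[0,0,1],"twist":[0,0,-0.04],"grip":-1},{"translation":[0,0,1],"twist":[0,0,-0.04],"grip":-1},{"translation":[0,0,1],"twist":[0,0,-0.04],"grip":-1},{"translation":[0,0,1],"twist":[0,0,-0.04],"grip":-1},{"translation":[0,0,1],"twist":[0,0,-0.04],"grip":-1},{"translation":[0,0,1],"twist":[0,0,-0.04],"grip":-1},{"translation":[0,0,1],"twist":[0,0,-0.04],"grip":-1}]' 35;python3 -c "
from h import *
to(.6598,.0664,.086,-47); print(robot.read_state()['wrist_torque'])
"
```

```text
t: 24.65
tool_pos: [0.6636, 0.066, 0.0805]
orientation: [3.141, -0.055, 0.016]
force: [1.8, 1.0, 2.3]
opening: 0.0559
t 24.65 pos [0.6636 0.066  0.0805] rv [ 3.141 -0.055  0.016] F [1.8 1.  2.3] op 0.0559
[[ 0.999 -0.035  0.01 ]
 [-0.035 -0.999 -0.   ]
 [ 0.01   0.    -1.   ]]
shift [-3.7 -0.2 -5.6]
yaw -2.017528850344304
twist [-0.004 -0.009  0.785]
[ 0.32863335 -0.16444764 -1.37269555]
```

It has dropped about 5 mm and torque is building, so it's keyed. I'll stop turning, relax slightly and push home.

```bash
python3 -m pendant '[{"translation":[-1,0,1.5],"twist":[0,-0.009,0.02],"grip":-1},{"translation":[-0.5,0,2],"twist":[0,0,0.02],"grip":-1},{"translation":[0,0,2],"twist":[0,0,0],"grip":-1},{"translation":[0,0,2],"twist":[0,0,0],"grip":-1},{"translation":[0,0,2],"twist":[0,0,0],"grip":-1},{"translation":[0,0,2],"twist":[0,0,0],"grip":-1},{"translation":[0,0,2],"twist":[0,0,0],"grip":-1},{"translation":[0,0,2],"twist":[0,0,0],"grip":-1},{"translation":[0,0,2],"twist":[0,0,0],"grip":-1},{"translation":[0,0,2],"twist":[0,0,0],"grip":-1}]' 45;python3 -c "
from h import *
to(.6598,.0664,.074); print(robot.read_state()['wrist_torque'])
"
```

```text
t: 25.65
tool_pos: [0.6639, 0.0657, 0.074]
orientation: [3.139, -0.125, 0.007]
force: [-8.6, -2.1, 16.2]
opening: 0.0556
t 25.65 pos [0.6639 0.0657 0.074 ] rv [ 3.139 -0.125  0.007] F [-8.6 -2.1 16.2] op 0.0556
[[ 0.997 -0.08   0.004]
 [-0.08  -0.997 -0.001]
 [ 0.004  0.    -1.   ]]
shift [-4.1 -0.4  0. ]
yaw -4.567601524487915
[0.07071199 1.53111071 0.01250882]
```

```bash
python3 -m pendant '[{"translation":[-1,0,2],"twist":[0,-0.003,0],"grip":-1},{"translation":[-1,0,2],"twist":[0,0,0],"grip":-1},{"translation":[-0.5,0,2],"twist":[0,0,0],"grip":-1},{"translation":[-0.5,0,2],"twist":[0,0,0],"grip":-1},{"translation":[-0.5,0,2],"twist":[0,0,0],"grip":-1},{"translation":[-0.5,0,2],"twist":[0,0,0],"grip":-1},{"translation":[-0.5,0,2],"twist":[0,0,0],"grip":-1},{"translation":[-0.5,0,2],"twist":[0,0,0],"grip":-1},{"translation":[-0.5,0,2],"twist":[0,0,0],"grip":-1},{"translation":[-0.5,0,2],"twist":[0,0,0],"grip":-1}]' 45;python3 -c "
from h import *
to(.6598,.0664,.074); print(robot.read_state()['wrist_torque'])
im,d,i=shot('wrist','w7'); im2,d2,i2=shot('top','top7'); im3,d3,i3=shot('scene','sc7')
for n,dd,ii in (('w',d,i),('t',d2,i2),('s',d3,i3)):
    uv=np.array([[u,v] for v in range(420) for u in range(560)]); p=w(ii,uv,dd.ravel())
    r=np.hypot(p[:,0]-.6598,p[:,1]-.0664); m=(r<.027)&(p[:,2]>.09)&(p[:,2]<.125)&(dd.ravel()>0)
    print(n,m.sum(), np.percentile(p[m,2],[5,25,50,75,95]) if m.any() else '')
    m=(np.abs(p[:,0]-.485)<.06)&(np.abs(p[:,1]-.30)<.03)&(p[:,2]<.05)&(p[:,2]>.015); print('  tool area',m.sum(),np.median(p[m],0) if m.any() else '')
"
```

```text
t: 26.65
tool_pos: [0.6639, 0.0657, 0.0741]
orientation: [3.138, -0.127, 0.024]
force: [-6.0, -0.9, 14.4]
opening: 0.0558
t 26.65 pos [0.6639 0.0657 0.0741] rv [ 3.138 -0.127  0.024] F [-6.  -0.9 14.4] op 0.0558
[[ 0.997 -0.081  0.015]
 [-0.081 -0.997 -0.001]
 [ 0.015 -0.    -1.   ]]
shift [-4.2 -0.4  0. ]
yaw -4.619133441752216
[0.15408864 1.28973105 0.0265787 ]
w 7827 [0.09738248 0.09803165 0.0984657  0.09889501 0.09953284]
  tool area 0 
t 132 [0.09473329 0.0971523  0.09833319 0.0998478  0.10230988]
  tool area 268 [0.46465908 0.30264604 0.021513  ]
s 262 [0.09777045 0.09854931 0.09933406 0.10023204 0.10175711]
  tool area 185 [0.47067293 0.30537787 0.02183888]
```

The collar's top reads 98.5–99.3 mm on three cameras (home is 99), and pushing twice stops at the same height. One last check of hood, collar centring and bystanders, then hand in.

```bash
python3 -c "
from h import *
uv=np.array([[u,v] for v in range(420) for u in range(560)])
for f in ('sc4','sc7'):
    im,d,i=load(f); p=w(i,uv,d.ravel())-[.6598,.0664,0]; s=np.c_[p[:,0]*.991-p[:,1]*.134,p[:,0]*.134+p[:,1]*.991,p[:,2]]
    m=(s[:,0]>.09)&(s[:,0]<.3)&(abs(s[:,1])<.08)&(s[:,2]>.1)&(s[:,2]<.28); q=s[m]; print(f,'hood',m.sum(),q.min(0),q.max(0),np.percentile(q[:,2],98))
a=load('top0');b=load('top7')
df=np.abs(a[0].astype(int)-b[0]).max(2)
for n,(u,v) in dict(jar=(418,243),blank=(186,134),bur=(417,136)).items(): print(n,np.median(df[v-8:v+8,u-10:u+10]))
im,d,i=load('w7'); p=w(i,uv,d.ravel()); m=(np.hypot(p[:,0]-.6598,p[:,1]-.0664)<.04)&(p[:,2]>.096)&(p[:,2]<.101); print(p[m].min(0),p[m].max(0))
st(); robot.close_job()
"
```

```text
sc4 hood 3807 [ 0.09419333 -0.07265653  0.10002881] [0.1909233  0.07362271 0.23071905] 0.22536159935072217
sc7 hood 3811 [ 0.09425609 -0.07334956  0.10007638] [0.19054566 0.07385949 0.22892917] 0.2251731598294506
jar 13.0
blank 12.0
bur 12.0
[0.63091923 0.02743746 0.09603495] [0.68715058 0.10372311 0.10095986]
t 26.8 pos [0.664  0.0657 0.0741] rv [ 3.138 -0.127  0.024] F [-6.2 -0.6 14.4] op 0.0557
[[ 0.997 -0.081  0.015]
 [-0.081 -0.997 -0.001]
 [ 0.015 -0.    -1.   ]]
the job is handed in; nothing more can be done
```

I levered the hood open with the black blade tool and laid the tool back on the bench at left. I then turned the collar about 0.78 rad until it dropped over the pins, pushed it home, and handed in at t = 26.8 s, still gripping and pushing. No verdict was reported.

**What the last checks showed:**
- **Collar:** its top reads 98.3–99.3 mm in the three cameras (home is 99). The TCP stopped at 74.0 and 74.1 mm on two pushes, 12 mm below the start. The push is about 14 N and the finger opening 55.7 mm.
- **Hood:** it was pushed to about 1.88 rad by my geometry. Its outline in the depth images is the same at the end as just after opening.
- **Tool:** it lies at its handle height, about 22 mm, and the fingers are clear of it.

**Weaker points:**
- **Lateral force:** about 6 N sideways remains, because the TCP sits about 4 mm behind the station axis. A correction did not remove it. The collar itself is held by its post, but I did not measure its centring cleanly.
- **Tilt:** the gripper is tilted by about 0.015 rad.
- **Bystanders:** jar, blank and bur stand were compared only by image difference, which came out at a uniform 12–13 grey levels (I take this as a lighting shift), so I saw no sign of movement but did not measure their positions.

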